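# Make up two masonry specimen kits

### The job

Make up two specimen kits from the five loose pieces on the bench. In the tray with the handle, lay the square slab flat in the bay next to the handle with the pipe section standing centred on top of it, and stand the thick core in the other bay; in the tray without a handle, lay the bar in the long bay and stand the slim core in the short bay. Set the pieces down rather than dropping them, and leave the jar, the spatula and the clay block alone.

Things in the scene. Friction and masses are not known exactly. Their poses are not given: they have to be found in the camera images.
- tray_handled: loose plywood tray, 175 (x) x 90 (y) mm, two equal bays side by side along x, steel D-handle (12 mm high, sticks out 36 mm) at its +x end. Origin: centre of the underside without the handle. Bay floors 5 mm, wall tops 12 mm above the underside; walls 5 mm thick. Bays about 80 x 80 mm inside: the one next to the handle centred at x +42.5 mm, y 0, the other at x -42.5 mm, y 0. 0.6 kg
- tray_long: loose plywood tray without handle, 215 (x) x 70 (y) mm, a long and a short bay. Origin: centre of the underside. Bay floors 5 mm, wall tops 12 mm above the underside; walls 5 mm thick. Long bay, 140 x 60 mm inside, centred at x -32.5 mm, y 0; short bay, 60 x 60 mm inside, centred at x +72.5 mm, y 0. 0.6 kg
- slab: square concrete slab 64 x 64 mm, 24 mm thick, lying flat; origin at the centre of its underside, x and y along its sides, z up. About 0.22 kg
- pipe: short piece of terracotta pipe standing on end: a ring of outside diameter 56 mm, bore 36 mm, 40 mm high; origin on its axis at the underside, z up. About 0.12 kg
- core_thick: thick solid concrete drill core, standing: diameter 60 mm, 50 mm high; origin at the centre of its underside, z up. About 0.31 kg
- core_slim: slim solid concrete drill core, standing: diameter 40 mm, 60 mm high; origin at the centre of its underside, z up. About 0.17 kg
- bar: concrete bar 120 (x) x 40 (y) x 40 (z) mm, lying flat; origin at the centre of its underside, x along its length, z up. About 0.42 kg
- jar: bystander: closed jar, 64 mm across, 85 mm high, standing beyond the stock; origin at the centre of its underside
- spatula: bystander: spatula lying on the bench beyond the stock, its length along its x axis
- clay_block: bystander: loose terracotta clay block 130 x 90 x 55 mm at the right of the bench; origin at the centre of its underside

How it is judged:
By the outcome, as a careful person would: the job done as asked, in the order asked, and still so for the second after the job is handed in, with the robot touching nothing.
It also fails if it takes over 122 s, if anything falls off the work surface, if the arm or the gripper's body presses on something with over 40 N, if the wrist force passes 120 N, or if a joint passes its speed limit or range.

### The arm

A 7-joint arm with a two-finger parallel gripper is mounted at the origin on the work surface. World frame = base frame: x ahead of the robot, y to its left, z up, the work surface at z = 0. Lengths are in m, angles in rad, forces in N, time in s.
With the tool pointing down it reaches from about 0.35 to 0.9 m from the base axis. Payload 7.2 kg.
Tool frame: the origin (TCP) lies where the fingers leave the gripper's body, on its centre line; the fingertips stand 80 mm ahead of it and the grasp point (between the pads) lies grip_depth ahead of it (grip_depth is the distance from the TCP to the grasp point, in m); z points along the fingers, y is the line along which they close (so a half turn about z gives the same grasp; the last joint's range is limited). The gripper opens to 88 mm and grips with 3 to 60 N. Pads are 20 mm wide; open, the fingers measure 115 mm over their backs; the gripper's body (75 mm by 178 mm) begins 61 mm behind the grasp point.
Start: joints at [1.178, 0.411, -0.013, 1.596, 0.006, 1.134, -0.082], TCP at [0.199, -0.592, 0.303] pointing down, gripper open.
Joint ranges: [-2.95, 2.95], [-0.29, 1.99], [-1.47, 1.44], [0.14, 2.54], [-1.03, 4.17], [0.13, 1.85], [-2.86, 2.86]. Speed limits (rad/s): [2.39, 2.39, 3.01, 3.01, 3.14, 3.14, 3.14].

### API

Orientations are given as a 3x3 rotation matrix whose columns are the frame's x, y, z axes.
In Python, from station import state, camera, camera_info, hand_in, look_for, trace, landmark_of, grip_depth gives the robot as it stands. The module is installed in compiled form; this text tells all that it offers.
- The arm moves only by the tool move_arm, never from a script. Its argument "deltas" is a list of rows, each a list of 3 entries, a list of its own where there are three numbers: the shift along the world's x, y, z in m, then the turn, a rotation vector about the world's x, y, z in rad, then the finger opening in m, from 0 to 0.0878. A call has exactly 8 rows; each row shifts and turns the commanded pose from where the row before left it; what a row does not reach is not made up. A row lasts 1/10 s, in which the tool goes at most 50 mm and 8.59 degrees, less where a joint would pass 70% of its speed; a pose out of reach is approached as far as the arm can. A call is refused whole if a number of a shift passes 0.05 or a number of a turn 0.15, either way. A call with a gripper value outside its range is refused whole. The fingers move at their own pace and stop on an object; the grip force is fixed at half the most. Time passes only in rows, so rows that do not move let the fingers close, or fill a call up. It gives the time, the measured TCP pose, the force, the opening and the grip force at its end, in the units of the state.
- state(): the state, without advancing time (a new reading comes with each control period).
- camera(name): name is "scene" or "top" or "wrist"; returns the picture (400x640x3 uint8, red, green, blue); there is no depth.
- camera_info(name): a dict with "mtx" (3x3 intrinsics, pixels), "k1" (the pictures are not rectified: a ray, as slopes to the right and down, at radius r is drawn at 1 + k1 r^2 times it, then the intrinsics apply), "view" (4x4, takes a point from world to camera coordinates); the wrist camera has in their place "T_tool_cam" (4x4, takes a point from camera to tool coordinates, whose origin is the TCP and whose axes are the flange's). Camera axes: x right, y down, z forward; pixel columns grow to the right and rows downward; lengths in m; the calibration is good to about 2 mm. A picture is of the moment at which its call begins: read the wrist's pose just before it. camera_info takes no time and is no camera call.
- hand_in(): hands the job in; it is judged then, once.
Trained networks look in the newest picture that a camera, given by its name, has taken for a name from the list of things; names that differ only in an ending like _2 or _b are one class to them, and where a whole thing is asked for, a point or a joint stands for the part that bears it (a point fixed in the world has none). Each returns a list of dicts, best first, with "confidence" (0 to 1); they miss things now and then, are a little off and sometimes report something else, mostly with a low value. They report only what shows in the picture. A call takes as long as a camera call.
- look_for(target, camera): "extent" ([left, top, right, bottom] in pixels, round what is visible of it).
- trace(target, camera): "pixels" (400x640 bool, what is visible of it) and "extent" ([left, top, right, bottom] in pixels, round what is visible of it).
- landmark_of(target, camera): "uv" ([column, row] in pixels: a listed point, or the origin of a listed thing).
The state is a dict: "time": time; "joints": joint angles; "joint_vel": joint speeds; "joint_torque": joint torques, N m; "position": TCP position; "ee_rot": TCP orientation; "force": force on the tool from outside, world axes, zero at the start; "ft_torque": the same for the moment, N m; "grip_width": finger opening in m; "grasp_force": force on a finger pad.
Only numpy, scipy, OpenCV 4.12 (cv2) and the standard library are available. Lean on these libraries where they do the work, as an engineer would, in place of code of your own. Each camera call takes 0.05 s, during which the arm holds its last target. There are 200 camera calls.

## Working session

There is one attempt and no reset: what is moved stays moved. The work goes in short steps, Python scripts to look and compute and a tool call to move; the robot and the scene stay as the last step left them, time stands still between calls to the robot, and variables do not carry over. Pictures are saved under pics/ and viewed, at most 14 in all, crops included, and the job is handed in when it is done.

Besides the shell and the picture viewer there is one more tool, called after "Request:" as a command line: name --argument value ..., lists and objects as JSON in quotes. move_arm: Moves the arm, as the interface text tells. Its arguments: {"type":"object","properties":{"deltas":{"type":"array"}},"required":["deltas"]}

```bash
mkdir -p pics; cat > h.py <<'E'
import numpy as np, cv2
from station import *
def ray(cam,uv,z):
    i=camera_info(cam);K=np.array(i["mtx"]);k1=i["k1"]
    p=np.linalg.solve(K,[uv[0],uv[1],1.])[:2];q=p.copy()
    for _ in range(20): q=p/(1+k1*(q@q))
    d=np.array([q[0],q[1],1.])
    if cam=="wrist":
        s=state();T=np.array(i["T_tool_cam"]);R=np.array(s["ee_rot"])
        o=R@T[:3,3]+s["position"];d=R@T[:3,:3]@d
    else:
        V=np.linalg.inv(np.array(i["view"]));o=V[:3,3];d=V[:3,:3]@d
    return o+d*(z-o[2])/d[2]
def proj(cam,P):
    i=camera_info(cam);V=np.array(i["view"]);P=np.atleast_2d(P)
    c=P@V[:3,:3].T+V[:3,3];q=c[:,:2]/c[:,2:];q=q*(1+i["k1"]*(q**2).sum(1))[:,None]
    K=np.array(i["mtx"]);return q@K[:2,:2].T+K[:2,2]
def pic(cam,name):
    im=camera(cam);cv2.imwrite("pics/"+name+".png",im[:,:,::-1]);return im
E
python3 - <<'E'
from h import *
print(grip_depth);s=state();print(s)
for c in ("scene","top"):
    pic(c,c+"0");V=np.linalg.inv(np.array(camera_info(c)["view"]));print(c,V[:3,3],V[:3,2])
    for n in "tray_handled tray_long slab pipe core_thick core_slim bar jar spatula clay_block".split():
        for r in landmark_of(n,c)[:2]:
            print(n,np.round(r["uv"]),round(r["confidence"],2),np.round(ray(c,r["uv"],0),3))
print(camera_info("wrist"))
E
```

```text
0.0613
{'time': 0.0, 'joints': array([ 1.17779525,  0.41186301, -0.01273075,  1.59701154,  0.00562796,
        1.13428652, -0.08216504]), 'joint_vel': array([-1.75725322e-04, -7.50101939e-04, -1.55091131e-04,  8.35888347e-04,
       -8.73913946e-06,  1.89756588e-03, -1.29487216e-03]), 'joint_torque': array([-6.37770609e-04, -5.87946510e+01,  6.41980302e-01, -2.91071588e+01,
       -5.37452521e-02,  1.83441443e-02,  1.48104259e-04]), 'position': array([ 0.19930734, -0.59198691,  0.30184518]), 'ee_rot': array([[ 9.47685961e-01,  3.19203620e-01, -6.07099920e-04],
       [ 3.19204172e-01, -9.47684924e-01,  1.40723680e-03],
       [-1.26144362e-04, -1.52740738e-03, -9.99998826e-01]]), 'force': array([ 0.50737201, -0.40535025,  0.64707822]), 'ft_torque': array([-0.03052655, -0.0056533 ,  0.06199541]), 'grasp_force': 0.0, 'grip_width': 0.08769504305899183}
scene [1.09089857 0.53896382 0.8424378 ] [-0.41643564 -0.57077802 -0.70766787]
tray_handled [307. 155.] 0.65 [ 0.508 -0.32   0.   ]
tray_long [461. 293.] 0.97 [0.498 0.314 0.   ]
slab [359. 230.] 0.72 [0.574 0.023 0.   ]
pipe [298. 214.] 
[... 786 characters left out ...]
0.   ]
spatula [298. 136.] 0.59 [ 0.8   -0.048  0.   ]
spatula [325. 177.] 0.55 [ 0.676 -0.129  0.   ]
clay_block [461. 219.] 0.85 [ 0.553 -0.525  0.   ]
{'mtx': array([[287.51513918,   0.        , 323.9293155 ],
       [  0.        , 287.51513918, 201.30378994],
       [  0.        ,   0.        ,   1.        ]]), 'k1': -0.02058660636412851, 'T_tool_cam': array([[-1.46755334e-03, -9.65323775e-01, -2.61051443e-01,
         7.07105257e-02],
       [ 9.99998863e-01, -1.50724343e-03, -4.81658105e-05,
         4.12440892e-04],
       [-3.46972469e-04, -2.61051217e-01,  9.65324889e-01,
        -8.14459120e-02],
       [ 0.00000000e+00,  0.00000000e+00,  0.00000000e+00,
         1.00000000e+00]])}
```

View pictures.

```bash
python3 - <<'E'
import cv2
a=cv2.imread("pics/top0.png");cv2.imwrite("pics/top0c.png",cv2.resize(a[110:310,120:520],None,fx=2,fy=2,interpolation=cv2.INTER_CUBIC))
E
```

```text
(no output)
```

View pics/scene0.png

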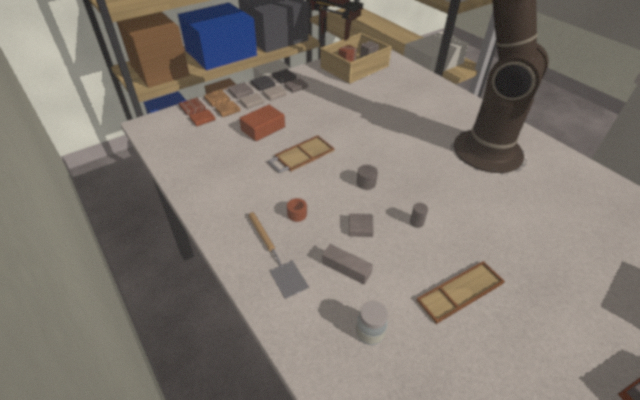

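View pics/top0c.png

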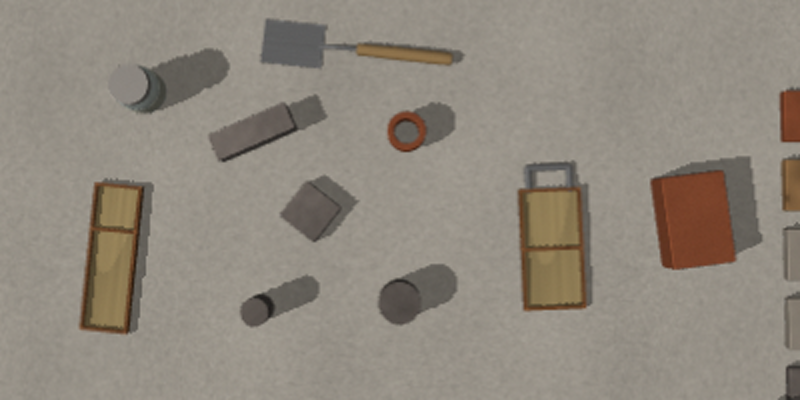

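The scene shows the stock mid-bench. In the 2x top crop, tray_handled is at (553,248) with its handle up (+x), and tray_long is at (112,257) with its short bay up (+x). The bar is at (255,130), slab (312,210), pipe (406,130), slim core (257,310) and thick core (400,300). Next I fit poses to the silhouettes.

```bash
cat > fit.py <<'E'
from h import *
from scipy.optimize import minimize
D=dict(slab=(.064,.064,.024),bar=(.12,.04,.04),tray_handled=(.175,.09,.012),tray_long=(.215,.07,.012),pipe=(.056,.04),core_thick=(.06,.05),core_slim=(.04,.06))
def pts(n,p,z0=0):
    d=D[n];c,s=np.cos(p[2]),np.sin(p[2])
    if len(d)==3:
        b=np.array([[x,y] for x in(-1,1) for y in(-1,1)])*np.array(d[:2])/2;b=b@np.array([[c,s],[-s,c]])
    else:
        t=np.linspace(0,2*np.pi,48);b=d[0]/2*np.c_[np.cos(t),np.sin(t)]
    b=b+p[:2];return np.vstack([np.c_[b,np.full(len(b),z0)],np.c_[b,np.full(len(b),z0+d[-1])]])
def fit(n,masks,p0,z0=0,free=3):
    S=8
    def cost(p):
        c=0
        for cam,m in masks.items():
            ys,xs=np.where(m);x0,y0=xs.min()-12,ys.min()-12;w,h=xs.max()+13-x0,ys.max()+13-y0
            M=np.kron(m[max(y0,0):y0+h,max(x0,0):x0+w],np.ones((S,S),np.uint8)).astype(np.uint8)
            u=(proj(cam,pts(n,p,z0))-[x0,y0]+.5)*S-.5
            R=np.zeros_like(M);cv2.fillConvexPoly(R,cv2.convexHull(np.round(u).astype(np.int32)),1)
            c+=1-(R&M).sum()/(R|M).sum()
        return c
    best=None
    yaws=np.arange(-90,90,10 if len(D[n])==3 else 180)*np.pi/180 if len(p0)<3 else [p0[2]]
    y=min(yaws,key=lambda a:cost([p0[0],p0[1],a]))
    s=np.array([[p0[0],p0[1],y]]*4)+np.array([[0,0,0],[.012,0,0],[0,.012,0],[0,0,.15]])
    r=minimize(cost,s[0],method="Nelder-Mead",options=dict(initial_simplex=s,xatol=1e-4,fatol=1e-4,maxiter=300))
    return r.x,r.fun
E
python3 - <<'E'
from fit import *
G=dict(tray_handled=(.51,-.34),tray_long=(.492,.314),slab=(.574,.02),pipe=(.685,-.123),core_thick=(.435,-.113),core_slim=(.427,.091),bar=(.678,.103))
ms={}
for c in("top","scene"):
    camera(c)
    for n in G:
        for r in trace(n,c):
            m=np.array(r["pixels"]).astype(np.uint8)
            if not m.any(): continue
            ys,xs=np.where(m);w=ray(c,[xs.mean(),ys.mean()],.02)
            if np.hypot(*(w[:2]-G[n]))<.06:
                if n=="tray_handled": m=cv2.morphologyEx(m,cv2.MORPH_OPEN,np.ones((7,7),np.uint8) if c=="top" else np.ones((5,5),np.uint8))
                ms.setdefault(n,{})[c]=m;break
        else: print("miss",n,c)
for n in G:
    for sub in (["top"],["scene"],["top","scene"]):
        k={c:ms[n][c] for c in sub if c in ms[n]}
        if k: 
            x,f=fit(n,k,G[n]);print(n,sub,np.round(x[:2],4),round(np.degrees(x[2]),1),round(f,3))
E
```

```text
miss slab scene
tray_handled ['top'] [ 0.5116 -0.3316] 2.6 0.078
tray_handled ['scene'] [ 0.5125 -0.3304] 1.8 0.118
tray_handled ['top', 'scene'] [ 0.512  -0.3315] 1.9 0.199
tray_long ['top'] [0.4981 0.3097] -5.4 0.046
tray_long ['scene'] [0.5003 0.3101] -6.0 0.039
tray_long ['top', 'scene'] [0.4997 0.3099] -5.8 0.088
slab ['top'] [0.566  0.0161] -37.4 0.08
slab ['top', 'scene'] [0.566  0.0161] -37.4 0.08
pipe ['top'] [ 0.6788 -0.1221] -87.5 0.343
pipe ['scene'] [ 0.6778 -0.124 ] -85.8 0.065
pipe ['top', 'scene'] [ 0.6787 -0.1227] -88.5 0.422
core_thick ['top'] [ 0.4365 -0.1119] -86.2 0.045
core_thick ['scene'] [ 0.4351 -0.1102] -88.3 0.046
core_thick ['top', 'scene'] [ 0.4357 -0.1114] -89.5 0.113
core_slim ['top'] [0.4256 0.091 ] -87.3 0.115
core_slim ['scene'] [0.4248 0.093 ] -85.9 0.062
core_slim ['top', 'scene'] [0.4249 0.0925] -88.2 0.191
bar ['top'] [0.6803 0.0994] -66.8 0.051
bar ['scene'] [0.6778 0.101 ] -65.7 0.054
bar ['top', 'scene'] [0.6792 0.1001] -67.1 0.128
```

Request:
move_arm --deltas '[[[0.012,0.02,0],[0,0,0.037],0.0878],[[0.023,0.038,-0.007],[0,0,0.037],0.0878],[[0.023,0.038,-0.007],[0,0,0.037],0.0878],[[0.023,0.038,-0.007],[0,0,0.037],0.0878],[[0.023,0.038,-0.007],[0,0,0.037],0.0878],[[0.023,0.038,-0.007],[0,0,0.037],0.0878],[[0.023,0.038,-0.007],[0,0,0.037],0.0878],[[0.023,0.038,-0.007],[0,0,0.037],0.0878]]'

```text
time: 2.7
position: [0.3731, -0.3048, 0.2537]
ee_rot: [[0.813, 0.583, 0.001], [0.583, -0.813, -0.001], [0.0, 0.001, -1.0]]
force: [0.6, 0.2, 0.6]
grip_width: 0.088
grasp_force: 0.0
```

Request:
move_arm --deltas '[[[0.023,0.038,-0.007],[0,0,0.037],0.0878],[[0.023,0.038,-0.007],[0,0,0.037],0.0878],[[0.023,0.038,-0.007],[0,0,0.037],0.0878],[[0.023,0.038,-0.007],[0,0,0.037],0.0878],[[0.023,0.038,-0.007],[0,0,0.037],0.0878],[[0.023,0.038,-0.007],[0,0,0.037],0.0878],[[0.023,0.038,-0.007],[0,0,0.037],0.0878],[[0.023,0.038,-0.007],[0,0,0.037],0.0878]]'

```text
time: 3.5
position: [0.5573, -0.0008, 0.1975]
ee_rot: [[0.607, 0.794, 0.001], [0.794, -0.607, -0.0], [0.0, 0.001, -1.0]]
force: [0.1, 1.4, 0.6]
grip_width: 0.0877
grasp_force: 0.0
```

```bash
cat > w.py <<'E'
import fit as F; from fit import *
_p=F.proj
def projw(cam,P):
    if cam!="wrist": return _p(cam,P)
    i=camera_info(cam);T=np.array(i["T_tool_cam"]);A=np.eye(4);A[:3,:3]=ST["ee_rot"];A[:3,3]=ST["position"]
    V=np.linalg.inv(A@T);P=np.atleast_2d(P);c=P@V[:3,:3].T+V[:3,3];q=c[:,:2]/c[:,2:];q=q*(1+i["k1"]*(q**2).sum(1))[:,None]
    K=np.array(i["mtx"]);return q@K[:2,:2].T+K[:2,2]
F.proj=projw;ST=state()
def look(n,p0,name=None,z0=0,save=True):
    global ST
    ST=state();im=camera("wrist")
    m=None;best=None
    for r in trace(n,"wrist"):
        m=np.array(r["pixels"]).astype(np.uint8)
        if not m.any(): continue
        if n=="tray_handled": m=cv2.morphologyEx(m,cv2.MORPH_OPEN,np.ones((17,17),np.uint8))
        x,f=fit(n,{"wrist":m},p0,z0)
        e=r["extent"];print(n,np.round(x[:2],4),round(np.degrees(x[2]),1),"cost",round(f,3),"conf",round(r["confidence"],2),np.round(e))
        if best is None or f<best[1]: best=(x,f)
    if name:
        im=im[:,:,::-1].copy()
        if best: 
            u=projw("wrist",pts(n,best[0],z0));cv2.polylines(im,[cv2.convexHull(np.round(u).astype(np.int32))],True,(0,255,0),1)
        cv2.imwrite("pics/"+name+".png",im)
    print("tcp",np.round(ST["position"],4),"yaw y",round(np.degrees(np.arctan2(ST["ee_rot"][1][1],ST["ee_rot"][0][1])),2))
    return best
E
python3 -c "
from w import *
look('slab',(.566,.016),'w1')"
```

```text
slab [0.5637 0.0178] -39.2 cost 0.022 conf 0.58 [280. 143. 357. 216.]
tcp [ 0.5573 -0.0008  0.1975] yaw y -37.41
```

View pics/w1.png

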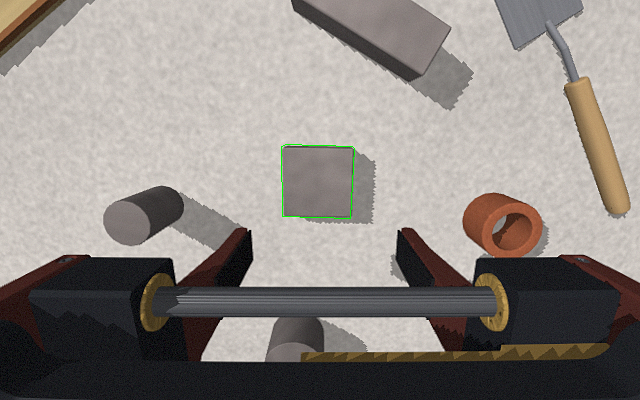

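The wrist picture shows the slab at (318,181) with the fit outline tight on its edges. Now descending and closing.

Request:
move_arm --deltas '[[[0.0032,0.0093,0],[0,0,-0.0155],0.0878],[[0.0032,0.0093,-0.01],[0,0,-0.0155],0.0878],[[0,0,-0.025],[0,0,0],0.0878],[[0,0,-0.03],[0,0,0],0.0878],[[0,0,-0.025],[0,0,0],0.0878],[[0,0,-0.0125],[0,0,0],0.0878],[[0,0,-0.005],[0,0,0],0.0878],[[0,0,0],[0,0,0],0.05]]'

```text
time: 4.4
position: [0.5629, 0.0161, 0.0902]
ee_rot: [[0.633, 0.774, -0.0], [0.774, -0.633, -0.0], [-0.0, -0.0, -1.0]]
force: [-0.1, -0.5, 0.1]
grip_width: 0.0829
grasp_force: 0.0
```

Request:
move_arm --deltas '[[[0,0,0],[0,0,0],0.05],[[0,0,0],[0,0,0],0.05],[[0,0,0],[0,0,0],0.05],[[0,0,0],[0,0,0],0.05],[[0,0,0],[0,0,0],0.05],[[0,0,0.003],[0,0,0],0.05],[[0,0,0.01],[0,0,0],0.05],[[0,0,0.02],[0,0,0],0.05]]'

```text
time: 5.2
position: [0.5618, 0.0162, 0.1227]
ee_rot: [[0.633, 0.775, -0.003], [0.775, -0.633, -0.0], [-0.002, -0.002, -1.0]]
force: [0.0, 0.8, -3.0]
grip_width: 0.0639
grasp_force: 29.9
```

Request:
move_arm --deltas '[[[-0.006,-0.015,0.03],[0,0,-0.058],0.05],[[-0.011,-0.029,0.03],[0,0,-0.07],0.05],[[-0.011,-0.029,0.027],[0,0,-0.07],0.05],[[-0.011,-0.029,0.01],[0,0,-0.07],0.05],[[-0.011,-0.029,0],[0,0,-0.07],0.05],[[-0.011,-0.029,0],[0,0,-0.07],0.05],[[-0.011,-0.029,0],[0,0,-0.07],0.05],[[-0.011,-0.029,0],[0,0,-0.07],0.05]]'

```text
time: 6.0
position: [0.4791, -0.2027, 0.2208]
ee_rot: [[0.944, 0.329, 0.0], [0.329, -0.944, 0.0], [0.0, 0.0, -1.0]]
force: [0.3, -0.2, -2.1]
grip_width: 0.0638
grasp_force: 29.9
```

Request:
move_arm --deltas '[[[-0.011,-0.029,0],[0,0,-0.07],0.05],[[-0.011,-0.029,0],[0,0,-0.07],0.05],[[-0.011,-0.029,0],[0,0,-0.07],0.05],[[-0.011,-0.029,0],[0,0,-0.07],0.05],[[-0.005,-0.013,0],[0,0,-0.02],0.05],[[0,0,0],[0,0,0],0.05],[[0,0,0],[0,0,0],0.05],[[0,0,0],[0,0,0],0.05]]'

```text
time: 6.8
position: [0.4318, -0.3288, 0.2202]
ee_rot: [[0.999, 0.041, 0.0], [0.041, -0.999, 0.001], [0.0, -0.001, -1.0]]
force: [0.6, 0.4, -2.2]
grip_width: 0.0638
grasp_force: 29.9
```

```bash
python3 -c "
from w import *
b=look('tray_handled',(.512,-.331),'w2')"
```

```text
tray_handled [ 0.5096 -0.3322] 1.9 cost 0.072 conf 0.97 [281.   0. 385. 192.]
tcp [ 0.4318 -0.3288  0.2202] yaw y -87.64
```

View pics/w2.png

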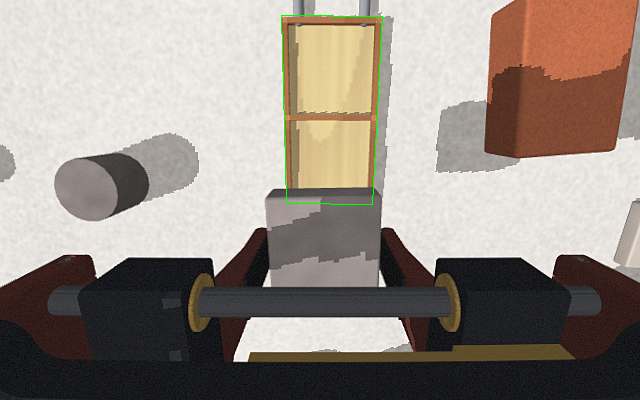

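The tray is well outlined, with its far wall at row 17 and its divider at row 117. The slab hangs level in the fingers. Next I move over the bay and lower it.

Request:
move_arm --deltas '[[[0.02,-0.001,0],[0,0,-0.004],0.05],[[0.035,-0.001,0],[0,0,-0.004],0.05],[[0.035,0,0],[0,0,0],0.05],[[0.028,0,0],[0,0,0],0.05],[[0,0,-0.025],[0,0,0],0.05],[[0,0,-0.04],[0,0,0],0.05],[[0,0,-0.03],[0,0,0],0.05],[[0,0,-0.015],[0,0,0],0.05]]'

```text
time: 7.7
position: [0.548, -0.3309, 0.1071]
ee_rot: [[0.999, 0.032, -0.004], [0.032, -0.999, 0.002], [-0.004, -0.003, -1.0]]
force: [-0.5, -0.5, -2.6]
grip_width: 0.0639
grasp_force: 29.9
```

Request:
move_arm --deltas '[[[0,0,-0.005],[0,0,0],0.05],[[0,0,-0.003],[0,0,0],0.05],[[0,0,-0.002],[0,0,0],0.05],[[0,0,-0.002],[0,0,0],0.05],[[0,0,-0.001],[0,0,0],0.05],[[0,0,-0.001],[0,0,0],0.05],[[0,0,0],[0,0,0],0.05],[[0,0,0],[0,0,0],0.05]]'

```text
time: 8.5
position: [0.5489, -0.3328, 0.0963]
ee_rot: [[1.0, 0.03, 0.0], [0.03, -1.0, -0.0], [0.0, 0.0, -1.0]]
force: [-0.1, -0.2, -1.6]
grip_width: 0.0637
grasp_force: 29.9
```

Request:
move_arm --deltas '[[[0,0,-0.0005],[0,0,0],0.05],[[0,0,-0.0005],[0,0,0],0.05],[[0,0,-0.0005],[0,0,0],0.05],[[0,0,0],[0,0,0],0.05],[[0,0,0],[0,0,0],0.07],[[0,0,0],[0,0,0],0.075],[[0,0,0],[0,0,0],0.078],[[0,0,0],[0,0,0],0.078]]'

```text
time: 9.3
position: [0.5489, -0.3328, 0.0945]
ee_rot: [[1.0, 0.03, 0.0], [0.03, -1.0, -0.0], [0.0, 0.0, -1.0]]
force: [-0.7, -0.8, -0.0]
grip_width: 0.0777
grasp_force: 0.0
```

Request:
move_arm --deltas '[[[0,0,0.02],[0,0,0],0.0878],[[0,0,0.04],[0,0,0],0.0878],[[0.01,0.02,0.036],[0,0,0],0.0878],[[0.016,0.032,0.01],[0,0,0],0.0878],[[0.016,0.032,0],[0,0,0],0.0878],[[0.016,0.032,0],[0,0,0],0.0878],[[0.016,0.032,0],[0,0,0],0.0878],[[0.016,0.032,0],[0,0,0],0.0878]]'

```text
time: 10.1
position: [0.6393, -0.1514, 0.2006]
ee_rot: [[1.0, 0.03, 0.0], [0.03, -1.0, -0.0], [0.0, 0.0, -1.0]]
force: [0.8, -0.4, -0.5]
grip_width: 0.0879
grasp_force: 0.0
```

Request:
move_arm --deltas '[[[0.012,0.024,0],[0,0,0],0.0878],[[0.004,0.006,0],[0,0,0],0.0878],[[0,0,0],[0,0,0],0.0878],[[0,0,0],[0,0,0],0.0878],[[0,0,0],[0,0,0],0.0878],[[0,0,0],[0,0,0],0.0878],[[0,0,0],[0,0,0],0.0878],[[0,0,0],[0,0,0],0.0878]]'

```text
time: 10.9
position: [0.6547, -0.1233, 0.2008]
ee_rot: [[1.0, 0.029, 0.0], [0.029, -1.0, -0.0], [0.0, 0.0, -1.0]]
force: [0.2, 0.3, 0.4]
grip_width: 0.0877
grasp_force: 0.0
```

```bash
python3 -c "
from w import *
b=look('pipe',(.678,-.123,0),'w3')"
```

```text
pipe [ 0.6784 -0.1215] -0.3 cost 0.297 conf 0.69 [290. 144. 353. 212.]
tcp [ 0.6547 -0.1233  0.2008] yaw y -88.34
```

View pics/w3.png

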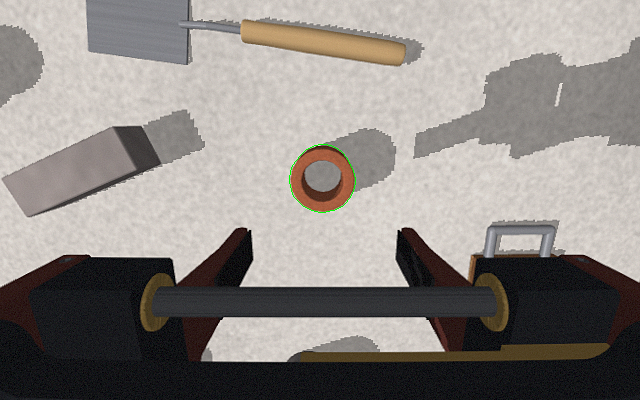

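The pipe is at (322,178) and the outline fits it, so I grasp it.

Request:
move_arm --deltas '[[[0.012,0.001,0],[0,0,0],0.0878],[[0.0117,0.0008,-0.01],[0,0,0],0.0878],[[0,0,-0.03],[0,0,0],0.0878],[[0,0,-0.035],[0,0,0],0.0878],[[0,0,-0.025],[0,0,0],0.0878],[[0,0,-0.01],[0,0,0],0.0878],[[0,0,-0.0038],[0,0,0],0.0878],[[0,0,0],[0,0,0],0.045]]'

```text
time: 11.8
position: [0.679, -0.1208, 0.087]
ee_rot: [[1.0, 0.03, 0.0], [0.03, -1.0, 0.0], [0.0, -0.0, -1.0]]
force: [-0.8, 0.1, -0.2]
grip_width: 0.0826
grasp_force: 0.0
```

Request:
move_arm --deltas '[[[0,0,0],[0,0,0],0.045],[[0,0,0],[0,0,0],0.045],[[0,0,0],[0,0,0],0.045],[[0,0,0],[0,0,0],0.045],[[0,0,0],[0,0,0],0.045],[[0,0,0],[0,0,0],0.045],[[0,0,0],[0,0,0],0.045],[[0,0,0],[0,0,0],0.045]]'

```text
time: 12.6
position: [0.6789, -0.121, 0.0878]
ee_rot: [[1.0, 0.03, 0.001], [0.03, -1.0, -0.0], [0.001, 0.0, -1.0]]
force: [-1.8, -0.9, 5.7]
grip_width: 0.0545
grasp_force: 30.0
```

Request:
move_arm --deltas '[[[0,0,0.003],[0,0,0],0.045],[[0,0,0.012],[0,0,0],0.045],[[0,0,0.025],[0,0,0],0.045],[[0,0,0.03],[0,0,0],0.045],[[0,0,0.03],[0,0,0],0.045],[[0,0,0.02],[0,0,0],0.045],[[0,0,0],[0,0,0],0.045],[[0,0,0],[0,0,0],0.045]]'

```text
time: 13.4
position: [0.6783, -0.1209, 0.2069]
ee_rot: [[1.0, 0.03, 0.0], [0.03, -1.0, -0.0], [0.0, 0.0, -1.0]]
force: [-1.1, -0.1, -1.1]
grip_width: 0.0545
grasp_force: 30.0
```

```bash
python3 -c "
from h import *
s=state();print(s['force'],s['grip_width'],s['position'])
a=pic('wrist','w4');b=pic('scene','s4')
u=proj('scene',[.68,-.12,.14])[0].astype(int);print(u)
c=b[u[1]-60:u[1]+60,u[0]-80:u[0]+80];c=cv2.resize(c,(533,400),interpolation=cv2.INTER_CUBIC)
o=np.hstack([cv2.resize(a[150:360,200:450],(250,210)),c[:210,:],]) if 0 else None
m=np.zeros((600,533,3),np.uint8);m[:400]=c;m[400:,100:433]=cv2.resize(a[200:360,187:453],(333,200));cv2.imwrite('pics/m4.png',m[:,:,::-1])"
```

```text
[-1.12744285 -0.05197793 -1.14298127] 0.054474792744819235 [ 0.67833815 -0.12090585  0.20686165]
[295 177]
```

View pics/m4.png

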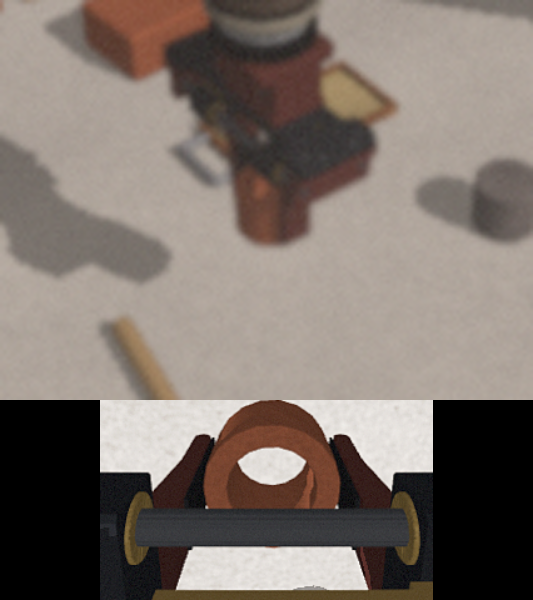

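Request:
move_arm --deltas '[[[-0.015,-0.013,0.01],[0,0,0],0.045],[[-0.03,-0.026,0.003],[0,0,0],0.045],[[-0.03,-0.026,0],[0,0,0],0.045],[[-0.03,-0.026,0],[0,0,0],0.045],[[-0.03,-0.026,0],[0,0,0],0.045],[[-0.03,-0.026,0],[0,0,0],0.045],[[-0.03,-0.026,0],[0,0,0],0.045],[[-0.02,-0.02,0],[0,0,0],0.045]]'

```text
time: 14.3
position: [0.4596, -0.3123, 0.2195]
ee_rot: [[1.0, 0.027, -0.002], [0.027, -1.0, -0.0], [-0.002, 0.0, -1.0]]
force: [1.2, -0.8, 0.5]
grip_width: 0.0546
grasp_force: 30.0
```

Request:
move_arm --deltas '[[[-0.015,-0.015,0],[0,0,0],0.045],[[-0.008,-0.007,0],[0,0,0],0.045],[[0,0,0],[0,0,0],0.045],[[0,0,0],[0,0,0],0.045],[[0,0,0],[0,0,0],0.045],[[0,0,0],[0,0,0],0.045],[[0,0,0],[0,0,0],0.045],[[0,0,0],[0,0,0],0.045]]'

```text
time: 15.1
position: [0.4409, -0.3315, 0.2198]
ee_rot: [[1.0, 0.031, -0.0], [0.031, -1.0, 0.0], [-0.0, -0.0, -1.0]]
force: [-0.3, 0.3, -1.4]
grip_width: 0.0547
grasp_force: 30.0
```

```bash
python3 -c "
from w import *
b=look('slab',(.551,-.332,.03),'w5',z0=.005)
look('pipe',ST['position'][:2].tolist()+[0.],z0=ST['position'][2]-.087)
look('tray_handled',(.51,-.332))
print(state()['position'])"
```

```text
slab [ 0.5495 -0.3328] 3.2 cost 0.043 conf 0.86 [291.  38. 366. 118.]
tcp [ 0.4409 -0.3315  0.2198] yaw y -88.24
pipe [ 0.4393 -0.3319] 2.0 cost 0.282 conf 0.76 [269. 200. 381. 284.]
tcp [ 0.4407 -0.3318  0.2198] yaw y -88.27
tray_handled [ 0.5158 -0.332 ] 1.5 cost 0.169 conf 0.73 [276.   0. 376. 214.]
tcp [ 0.4406 -0.3319  0.2198] yaw y -88.29
[ 0.44056546 -0.33191421  0.21985435]
```

View pics/w5.png

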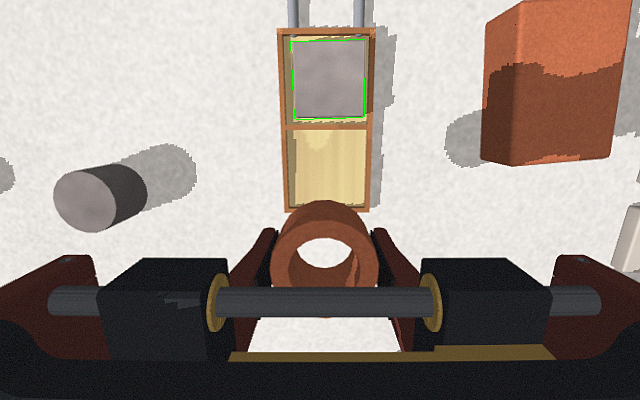

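The slab lies flat in the handle bay at (329,78), and the pipe is held upright. Now placing the pipe.

Request:
move_arm --deltas '[[[0.02,-0.0009,0],[0,0,0],0.045],[[0.035,0,0],[0,0,0],0.045],[[0.035,0,0],[0,0,0],0.045],[[0.02,0,0],[0,0,0],0.045],[[0,0,-0.02],[0,0,0],0.045],[[0,0,-0.035],[0,0,0],0.045],[[0,0,-0.027],[0,0,0],0.045],[[0,0,-0.01],[0,0,0],0.045]]'

```text
time: 16.2
position: [0.5492, -0.3321, 0.1248]
ee_rot: [[1.0, 0.03, -0.004], [0.03, -1.0, 0.002], [-0.004, -0.002, -1.0]]
force: [0.1, -0.7, -0.9]
grip_width: 0.0546
grasp_force: 30.0
```

Request:
move_arm --deltas '[[[0,0,-0.004],[0,0,0],0.045],[[0,0,-0.002],[0,0,0],0.045],[[0,0,-0.001],[0,0,0],0.045],[[0,0,0],[0,0,0],0.045],[[0,0,0],[0,0,0],0.045],[[0,0,0],[0,0,0],0.045],[[0,0,0],[0,0,0],0.045],[[0,0,0],[0,0,0],0.045]]'

```text
time: 17.0
position: [0.5506, -0.3329, 0.121]
ee_rot: [[1.0, 0.03, 0.0], [0.03, -1.0, -0.0], [0.0, 0.0, -1.0]]
force: [0.0, 0.0, -0.3]
grip_width: 0.0551
grasp_force: 30.0
```

Request:
move_arm --deltas '[[[0,0,-0.001],[0,0,0],0.045],[[0,0,-0.001],[0,0,0],0.045],[[0,0,-0.001],[0,0,0],0.045],[[0,0,0],[0,0,0],0.045],[[0,0,0],[0,0,0],0.045],[[0,0,0],[0,0,0],0.045],[[0,0,0],[0,0,0],0.045],[[0,0,0],[0,0,0],0.045]]'

```text
time: 17.8
position: [0.5505, -0.3328, 0.1179]
ee_rot: [[1.0, 0.03, -0.0], [0.03, -1.0, -0.0], [-0.0, 0.0, -1.0]]
force: [0.2, -0.2, -0.7]
grip_width: 0.0545
grasp_force: 30.0
```

Request:
move_arm --deltas '[[[0,0,-0.0005],[0,0,0],0.045],[[0,0,-0.0005],[0,0,0],0.045],[[0,0,-0.0005],[0,0,0],0.045],[[0,0,-0.0005],[0,0,0],0.045],[[0,0,0],[0,0,0],0.045],[[0,0,0],[0,0,0],0.045],[[0,0,0],[0,0,0],0.045],[[0,0,0],[0,0,0],0.045]]'

```text
time: 18.6
position: [0.5505, -0.3328, 0.1167]
ee_rot: [[1.0, 0.03, 0.0], [0.03, -1.0, -0.0], [0.0, 0.0, -1.0]]
force: [-2.1, 1.7, 6.9]
grip_width: 0.0544
grasp_force: 30.0
```

Request:
move_arm --deltas '[[[0,0,0.0005],[0,0,0],0.058],[[0,0,0],[0,0,0],0.064],[[0,0,0],[0,0,0],0.072],[[0,0,0],[0,0,0],0.078],[[0,0,0],[0,0,0],0.082],[[0,0,0.01],[0,0,0],0.082],[[0,0,0.03],[0,0,0],0.082],[[0,0,0.04],[0,0,0],0.0878]]'

```text
time: 19.4
position: [0.5496, -0.3323, 0.196]
ee_rot: [[1.0, 0.03, -0.003], [0.03, -1.0, 0.002], [-0.003, -0.002, -1.0]]
force: [0.4, 0.2, -0.1]
grip_width: 0.0863
grasp_force: 0.0
```

Request:
move_arm --deltas '[[[-0.01,0.016,0.004],[0,0,0],0.0878],[[-0.022,0.035,0],[0,0,0],0.0878],[[-0.022,0.035,0],[0,0,0],0.0878],[[-0.022,0.035,0],[0,0,0],0.0878],[[-0.022,0.035,0],[0,0,0],0.0878],[[-0.022,0.035,0],[0,0,0],0.0878],[[-0.016,0.026,0],[0,0,0],0.0878],[[-0.003,0.005,0],[0,0,0],0.0878]]'

```text
time: 20.2
position: [0.4099, -0.1083, 0.2011]
ee_rot: [[0.999, 0.033, -0.0], [0.033, -0.999, 0.0], [-0.0, -0.0, -1.0]]
force: [0.0, -0.2, 0.2]
grip_width: 0.0879
grasp_force: 0.0
```

```bash
python3 -c "
from w import *
look('core_thick',(.4357,-.1114,0),'w6')
print(state()['position'])
look('core_thick',(.4357,-.1114,0))"
```

```text
core_thick [ 0.4356 -0.11  ] 1.5 cost 0.048 conf 0.66 [292. 141. 359. 216.]
core_thick [ 0.4357 -0.1114] 0.0 cost 1.0 conf 0.27 [502.   0. 631. 198.]
tcp [ 0.4099 -0.1083  0.2011] yaw y -88.1
[ 0.41174353 -0.11037043  0.20124676]
core_thick [ 0.4358 -0.1103] 2.4 cost 0.039 conf 0.67 [290. 144. 361. 217.]
tcp [ 0.4117 -0.1104  0.2012] yaw y -88.2
```

Request:
move_arm --deltas '[[[0.012,0.0001,0],[0,0,0],0.0878],[[0.0119,0.0001,-0.01],[0,0,0],0.0878],[[0,0,-0.03],[0,0,0],0.0878],[[0,0,-0.035],[0,0,0],0.0878],[[0,0,-0.022],[0,0,0],0.0878],[[0,0,-0.01],[0,0,0],0.0878],[[0,0,-0.003],[0,0,0],0.0878],[[0,0,0],[0,0,0],0.05]]'

```text
time: 21.2
position: [0.4361, -0.1109, 0.0904]
ee_rot: [[1.0, 0.029, 0.0], [0.029, -1.0, -0.0], [0.0, 0.0, -1.0]]
force: [-0.5, -0.4, 0.3]
grip_width: 0.0829
grasp_force: 0.0
```

Request:
move_arm --deltas '[[[0,0,0],[0,0,0],0.05],[[0,0,0],[0,0,0],0.05],[[0,0,0],[0,0,0],0.05],[[0,0,0],[0,0,0],0.05],[[0,0,0],[0,0,0],0.05],[[0,0,0],[0,0,0],0.05],[[0,0,0],[0,0,0],0.05],[[0,0,0],[0,0,0],0.05]]'

```text
time: 22.0
position: [0.4359, -0.1107, 0.0912]
ee_rot: [[1.0, 0.03, 0.001], [0.03, -1.0, -0.0], [0.001, 0.0, -1.0]]
force: [-0.3, -0.3, 6.9]
grip_width: 0.0595
grasp_force: 30.0
```

Request:
move_arm --deltas '[[[0,0,0.005],[0,0,0],0.05],[[0,0,0.025],[0,0,0],0.05],[[0,0,0.04],[0,0,0],0.05],[[-0.004,-0.015,0.04],[0,0,0],0.05],[[-0.008,-0.035,0.02],[0,0,0],0.05],[[-0.008,-0.035,0],[0,0,0],0.05],[[-0.008,-0.035,0],[0,0,0],0.05],[[-0.008,-0.035,0],[0,0,0],0.05]]'

```text
time: 22.8
position: [0.3985, -0.2668, 0.2208]
ee_rot: [[1.0, 0.03, -0.0], [0.03, -1.0, -0.0], [-0.0, 0.0, -1.0]]
force: [0.5, 0.2, -2.6]
grip_width: 0.0595
grasp_force: 30.0
```

Request:
move_arm --deltas '[[[-0.008,-0.035,0],[0,0,0],0.05],[[-0.005,-0.022,0],[0,0,0],0.05],[[-0.002,-0.01,0],[0,0,0],0.05],[[0,0,0],[0,0,0],0.05],[[0,0,0],[0,0,0],0.05],[[0,0,0],[0,0,0],0.05],[[0,0,0],[0,0,0],0.05],[[0,0,0],[0,0,0],0.05]]'

```text
time: 23.6
position: [0.3848, -0.3318, 0.2204]
ee_rot: [[1.0, 0.031, 0.0], [0.031, -1.0, 0.0], [0.0, -0.0, -1.0]]
force: [0.2, 0.0, -2.3]
grip_width: 0.0595
grasp_force: 30.0
```

```bash
python3 -c "
from w import *
pic('wrist','w7')
s=state();print(s['position'])
from w import projw
im=cv2.imread('pics/w7.png')
import w; w.ST=s
def box(p,c,zz,hx,hy,dx):
    a=np.array([[sx*hx+dx,sy*hy] for sx,sy in((-1,-1),(1,-1),(1,1),(-1,1))]);R=np.array([[np.cos(p[2]),-np.sin(p[2])],[np.sin(p[2]),np.cos(p[2])]])
    P=np.c_[a@R.T+p[:2],np.full(4,zz)];cv2.polylines(im,[np.round(w.projw('wrist',P)*8).astype(np.int32)],True,c,1,cv2.LINE_AA,3)
p=(.5105,-.332,.033)
box(p,(0,255,0),.012,.0875,.045,0);box(p,(255,0,0),.012,.04,.04,-.0425)
cv2.imwrite('pics/w7o.png',im)
look('pipe',(.55,-.333,0.),z0=.029)"
```

```text
[ 0.38473078 -0.33204229  0.22043568]
pipe [ 0.5597 -0.3336] -2.9 cost 0.237 conf 0.67 [295.   0. 370.  44.]
tcp [ 0.3847 -0.332   0.2204] yaw y -88.23
```

View pics/w7o.png

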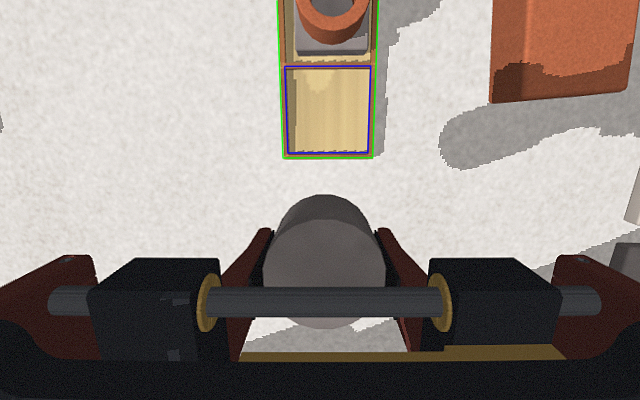

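The overlay fits the tray, with the free bay at (328,109), and the pipe stands on the slab. Now placing the thick core.

Request:
move_arm --deltas '[[[0.015,-0.0014,0],[0,0,0],0.05],[[0.03,0,0],[0,0,0],0.05],[[0.028,0,-0.01],[0,0,0],0.05],[[0.0103,0,-0.025],[0,0,0],0.05],[[0,0,-0.035],[0,0,0],0.05],[[0,0,-0.03],[0,0,0],0.05],[[0,0,-0.015],[0,0,0],0.05],[[0,0,-0.004],[0,0,0],0.05]]'

```text
time: 24.55
position: [0.4677, -0.3334, 0.0996]
ee_rot: [[1.0, 0.03, -0.002], [0.03, -1.0, 0.002], [-0.002, -0.002, -1.0]]
force: [-0.4, 0.5, -3.6]
grip_width: 0.0599
grasp_force: 30.0
```

Request:
move_arm --deltas '[[[0,0,-0.001],[0,0,0],0.05],[[0,0,-0.001],[0,0,0],0.05],[[0,0,-0.001],[0,0,0],0.05],[[0,0,-0.0005],[0,0,0],0.05],[[0,0,-0.0005],[0,0,0],0.05],[[0,0,-0.0005],[0,0,0],0.05],[[0,0,0],[0,0,0],0.05],[[0,0,0],[0,0,0],0.05]]'

```text
time: 25.35
position: [0.4677, -0.334, 0.0969]
ee_rot: [[1.0, 0.03, -0.0], [0.03, -1.0, -0.0], [-0.0, 0.0, -1.0]]
force: [1.1, 0.4, -3.4]
grip_width: 0.06
grasp_force: 30.0
```

Request:
move_arm --deltas '[[[0,0,-0.0005],[0,0,0],0.05],[[0,0,-0.0005],[0,0,0],0.05],[[0,0,-0.0005],[0,0,0],0.05],[[0,0,0],[0,0,0],0.05],[[0,0,0],[0,0,0],0.05],[[0,0,0],[0,0,0],0.05],[[0,0,0],[0,0,0],0.05],[[0,0,0],[0,0,0],0.05]]'

```text
time: 26.15
position: [0.4677, -0.334, 0.0962]
ee_rot: [[1.0, 0.03, 0.0], [0.03, -1.0, -0.0], [0.0, 0.0, -1.0]]
force: [-3.1, 2.1, 7.2]
grip_width: 0.0595
grasp_force: 30.0
```

Request:
move_arm --deltas '[[[0,0,0.0005],[0,0,0],0.062],[[0,0,0],[0,0,0],0.068],[[0,0,0],[0,0,0],0.075],[[0,0,0],[0,0,0],0.08],[[0,0,0],[0,0,0],0.082],[[0,0,0.01],[0,0,0],0.082],[[0,0,0.035],[0,0,0],0.082],[[0,0,0.045],[0,0,0],0.0878]]'

```text
time: 26.95
position: [0.4668, -0.3334, 0.1857]
ee_rot: [[1.0, 0.03, -0.003], [0.03, -1.0, 0.002], [-0.003, -0.002, -1.0]]
force: [1.4, -0.5, 0.2]
grip_width: 0.0866
grasp_force: 0.0
```

Request:
move_arm --deltas '[[[0.006,0.012,0.008],[0,0,0.1],0.0878],[[0.015,0.028,0.005],[0,0,0.13],0.0878],[[0.015,0.028,0],[0,0,0.13],0.0878],[[0.015,0.028,0],[0,0,0.13],0.0878],[[0.015,0.028,0],[0,0,0.13],0.0878],[[0.015,0.028,0],[0,0,0.13],0.0878],[[0.015,0.028,0],[0,0,0.13],0.0878],[[0.015,0.028,0],[0,0,0.13],0.0878]]'

```text
time: 27.75
position: [0.5793, -0.125, 0.1998]
ee_rot: [[0.502, 0.865, 0.001], [0.865, -0.502, -0.001], [-0.0, 0.001, -1.0]]
force: [-0.1, -1.0, 0.0]
grip_width: 0.0878
grasp_force: 0.0
```

Request:
move_arm --deltas '[[[0.015,0.028,0],[0,0,0.13],0.0878],[[0.015,0.028,0],[0,0,0.13],0.0878],[[0.015,0.028,0],[0,0,0.13],0.0878],[[0.015,0.028,0],[0,0,0.13],0.0878],[[0.015,0.028,0],[0,0,0.13],0.0878],[[0.015,0.028,0],[0,0,0.13],0.0878],[[0.015,0.028,0],[0,0,0.13],0.0878],[[0.005,0.009,0],[0,0,0.026],0.0878]]'

```text
time: 28.55
position: [0.6892, 0.0828, 0.1995]
ee_rot: [[-0.4, 0.916, 0.001], [0.916, 0.4, 0.002], [0.002, 0.001, -1.0]]
force: [0.9, 0.9, 0.4]
grip_width: 0.0878
grasp_force: 0.0
```

```bash
python3 -c "
from w import *
print(state()['joints'])
look('bar',(.679,.1,-1.163),'w8')
look('bar',(.679,.1,-1.163))"
```

```text
[ 0.17364707  0.68995883 -0.57523443  1.4839305   0.39999049  1.08542602
 -0.07258551]
bar [0.6777 0.0998] -66.7 cost 0.028 conf 0.9 [295. 112. 345. 252.]
tcp [0.6892 0.0828 0.1995] yaw y 23.59
bar [0.6778 0.0997] -66.7 cost 0.02 conf 0.69 [293. 111. 345. 249.]
tcp [0.6888 0.0805 0.199 ] yaw y 23.24
```

View pics/w8.png

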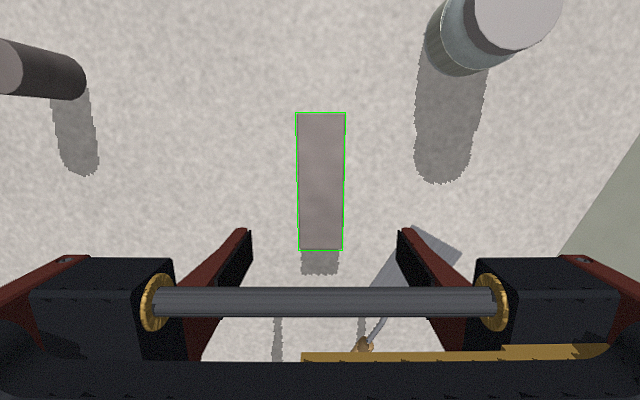

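The bar is at (320,181) and the outline fits. Grasping it.

Request:
move_arm --deltas '[[[-0.0055,0.0096,0],[0,0,0],0.0878],[[-0.0055,0.0096,-0.01],[0,0,0],0.08],[[0,0,-0.03],[0,0,0],0.08],[[0,0,-0.033],[0,0,0],0.08],[[0,0,-0.022],[0,0,0],0.08],[[0,0,-0.01],[0,0,0],0.08],[[0,0,-0.0027],[0,0,0],0.08],[[0,0,0],[0,0,0],0.03]]'

```text
time: 29.55
position: [0.6778, 0.0985, 0.0916]
ee_rot: [[-0.394, 0.919, 0.0], [0.919, 0.394, 0.0], [0.0, 0.001, -1.0]]
force: [0.2, -0.6, 0.8]
grip_width: 0.0752
grasp_force: 0.0
```

Request:
move_arm --deltas '[[[0,0,0],[0,0,0],0.03],[[0,0,0],[0,0,0],0.03],[[0,0,0],[0,0,0],0.03],[[0,0,0],[0,0,0],0.03],[[0,0,0],[0,0,0],0.03],[[0,0,0],[0,0,0],0.03],[[0,0,0],[0,0,0],0.03],[[0,0,0],[0,0,0],0.03]]'

```text
time: 30.35
position: [0.6783, 0.0983, 0.0917]
ee_rot: [[-0.394, 0.919, 0.001], [0.919, 0.394, 0.0], [-0.0, 0.001, -1.0]]
force: [1.3, 0.9, 3.9]
grip_width: 0.04
grasp_force: 30.0
```

Request:
move_arm --deltas '[[[0,0,0.004],[0,0,0],0.03],[[0,0,0.02],[0,0,0],0.03],[[0,0,0.04],[0,0,0],0.03],[[-0.003,0.01,0.04],[0,0,0.05],0.03],[[-0.008,0.025,0.025],[0,0,0.12],0.03],[[-0.008,0.027,0],[0,0,0.14],0.03],[[-0.008,0.027,0],[0,0,0.14],0.03],[[-0.008,0.027,0],[0,0,0.14],0.03]]'

```text
time: 31.15
position: [0.6415, 0.2144, 0.2193]
ee_rot: [[-0.842, 0.54, -0.002], [0.54, 0.842, -0.001], [0.001, -0.002, -1.0]]
force: [-0.5, 0.6, -3.7]
grip_width: 0.0398
grasp_force: 30.0
```

Request:
move_arm --deltas '[[[-0.008,0.027,0],[0,0,0.14],0.03],[[-0.008,0.027,0],[0,0,0.14],0.03],[[-0.006,0.02,0],[0,0,0.125],0.03],[[-0.004,0.01,0],[0,0,0.07],0.03],[[0,0,0],[0,0,0],0.03],[[0,0,0],[0,0,0],0.03],[[0,0,0],[0,0,0],0.03],[[0,0,0],[0,0,0],0.03]]'

```text
time: 31.95
position: [0.6173, 0.2968, 0.2199]
ee_rot: [[-0.995, 0.103, -0.0], [0.103, 0.995, -0.001], [0.0, -0.001, -1.0]]
force: [0.4, 0.7, -3.7]
grip_width: 0.0401
grasp_force: 30.0
```

```bash
cat > ov.py <<'E'
import w; from w import *
def box(im,p,c,zz,hx,hy,dx):
    a=np.array([[sx*hx+dx,sy*hy] for sx,sy in((-1,-1),(1,-1),(1,1),(-1,1))]);R=np.array([[np.cos(p[2]),-np.sin(p[2])],[np.sin(p[2]),np.cos(p[2])]])
    P=np.c_[a@R.T+p[:2],np.full(4,zz)];cv2.polylines(im,[np.round(w.projw('wrist',P)*8).astype(np.int32)],True,c,1,cv2.LINE_AA,3)
E
python3 -c "
from ov import *
b=look('tray_long',(.4997,.3099,-.101))
pic('wrist','w9');im=cv2.imread('pics/w9.png');p=(.4997,.3099,-.101)
box(im,p,(0,255,0),.012,.1075,.035,0);box(im,p,(255,0,0),.012,.07,.03,-.0325);cv2.imwrite('pics/w9o.png',im)"
```

```text
tray_long [0.5011 0.3087] -6.0 cost 0.101 conf 0.86 [284.   3. 368. 143.]
tray_long [0.4997 0.3099] -5.8 cost 1.0 conf 0.38 [113. 340. 139. 360.]
tcp [0.6173 0.2968 0.2199] yaw y 84.07
```

View pics/w9o.png

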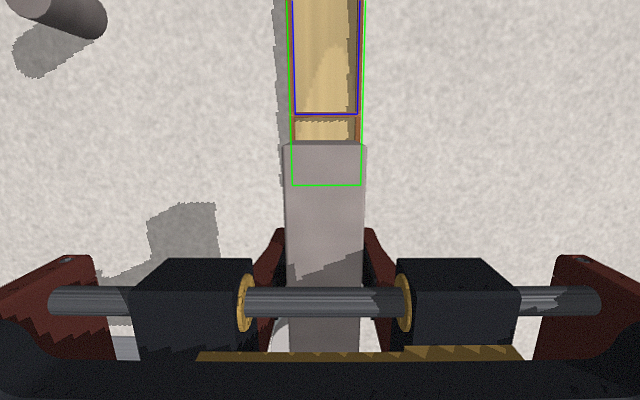

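The overlay matches the tray, with the divider at row 115. Moving the bar over the long bay.

Request:
move_arm --deltas '[[[-0.02,0.002,0],[0,0,0],0.03],[[-0.04,0.0045,0],[0,0,0],0.03],[[-0.04,0.0045,0],[0,0,0],0.03],[[-0.033,0.0037,0],[0,0,0],0.03],[[-0.015,0.001,-0.015],[0,0,0],0.03],[[0,0,-0.035],[0,0,0],0.03],[[0,0,-0.035],[0,0,0],0.03],[[0,0,-0.02],[0,0,0],0.03]]'

```text
time: 32.9
position: [0.4683, 0.3129, 0.1132]
ee_rot: [[-0.995, 0.101, -0.001], [0.101, 0.995, -0.002], [0.001, -0.002, -1.0]]
force: [0.1, 0.0, -3.8]
grip_width: 0.0402
grasp_force: 30.0
```

Request:
move_arm --deltas '[[[0,0,-0.01],[0,0,0],0.03],[[0,0,-0.004],[0,0,0],0.03],[[0,0,-0.001],[0,0,0],0.03],[[0,0,-0.001],[0,0,0],0.03],[[0,0,-0.0005],[0,0,0],0.03],[[0,0,-0.0005],[0,0,0],0.03],[[0,0,0],[0,0,0],0.03],[[0,0,0],[0,0,0],0.03]]'

```text
time: 33.7
position: [0.4688, 0.3139, 0.0984]
ee_rot: [[-0.995, 0.101, 0.0], [0.101, 0.995, 0.0], [-0.0, 0.0, -1.0]]
force: [0.2, 1.5, -4.1]
grip_width: 0.04
grasp_force: 30.0
```

Request:
move_arm --deltas '[[[0,-0.001,-0.0005],[0,0,0],0.03],[[0,0,-0.0005],[0,0,0],0.03],[[0,0,-0.0005],[0,0,0],0.03],[[0,0,-0.0005],[0,0,0],0.03],[[0,0,-0.0003],[0,0,0],0.03],[[0,0,0],[0,0,0],0.03],[[0,0,0],[0,0,0],0.03],[[0,0,0],[0,0,0],0.03]]'

```text
time: 34.5
position: [0.4687, 0.3128, 0.0966]
ee_rot: [[-0.995, 0.101, 0.001], [0.101, 0.995, -0.001], [-0.001, -0.001, -1.0]]
force: [-2.4, -2.8, 6.8]
grip_width: 0.0396
grasp_force: 30.0
```

Contact: release and lift.

Request:
move_arm --deltas '[[[0,0,0.0003],[0,0,0],0.044],[[0,0,0],[0,0,0],0.05],[[0,0,0],[0,0,0],0.056],[[0,0,0],[0,0,0],0.06],[[0,0,0],[0,0,0],0.06],[[0,0,0.01],[0,0,0],0.06],[[0,0,0.035],[0,0,0],0.06],[[0,0,0.045],[0,0,0],0.06]]'

```text
time: 35.3
position: [0.4679, 0.3123, 0.1863]
ee_rot: [[-0.995, 0.1, -0.003], [0.1, 0.995, -0.001], [0.003, -0.002, -1.0]]
force: [1.3, 0.8, 1.4]
grip_width: 0.0599
grasp_force: 0.0
```

Request:
move_arm --deltas '[[[-0.001,-0.015,0.01],[0,0,0],0.07],[[-0.003,-0.035,0.004],[0,0,0],0.0878],[[-0.004,-0.04,0],[0,0,0],0.0878],[[-0.004,-0.04,0],[0,0,0],0.0878],[[-0.004,-0.04,0],[0,0,0],0.0878],[[-0.004,-0.035,0],[0,0,0],0.0878],[[-0.001,-0.015,0],[0,0,0],0.0878],[[0,0,0],[0,0,0],0.0878]]'

```text
time: 36.1
position: [0.4477, 0.0905, 0.2005]
ee_rot: [[-0.995, 0.105, 0.0], [0.105, 0.995, -0.002], [-0.0, -0.002, -1.0]]
force: [0.5, -0.3, 0.8]
grip_width: 0.088
grasp_force: 0.0
```

```bash
python3 -c "
from w import *
look('core_slim',(.425,.0922,0))
look('core_slim',(.425,.0922,0),'w10')"
```

```text
core_slim [0.4244 0.0905] 3.2 cost 0.046 conf 0.64 [299. 156. 345. 211.]
tcp [0.4477 0.0905 0.2005] yaw y 84.0
core_slim [0.4239 0.0907] 4.8 cost 0.037 conf 0.87 [292. 153. 340. 212.]
tcp [0.448  0.0934 0.2008] yaw y 84.2
```

View pics/w10.png

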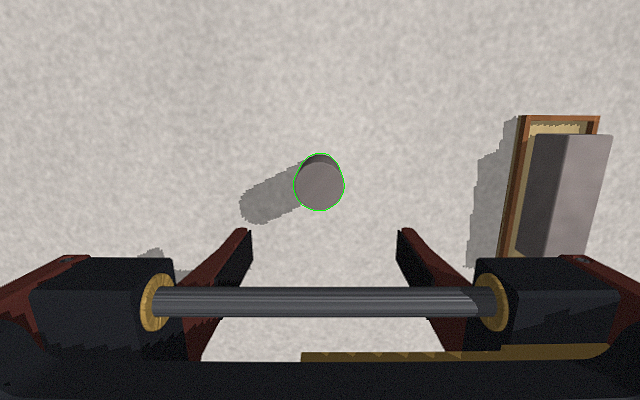

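The slim core is at (319,182), and the bar is lying in the long bay at (563,195). Grasping the core.

Request:
move_arm --deltas '[[[-0.012,-0.0012,0],[0,0,0],0.0878],[[-0.0119,-0.001,-0.01],[0,0,0],0.08],[[0,0,-0.03],[0,0,0],0.08],[[0,0,-0.03],[0,0,0],0.08],[[0,0,-0.022],[0,0,0],0.08],[[0,0,-0.01],[0,0,0],0.08],[[0,0,-0.0025],[0,0,0],0.08],[[0,0,0],[0,0,0],0.03]]'

```text
time: 37.1
position: [0.4237, 0.0913, 0.096]
ee_rot: [[-0.995, 0.1, 0.0], [0.1, 0.995, 0.0], [-0.0, 0.0, -1.0]]
force: [1.1, 0.2, -0.3]
grip_width: 0.075
grasp_force: 0.0
```

Request:
move_arm --deltas '[[[0,0,0],[0,0,0],0.03],[[0,0,0],[0,0,0],0.03],[[0,0,0],[0,0,0],0.03],[[0,0,0],[0,0,0],0.03],[[0,0,0],[0,0,0],0.03],[[0,0,0],[0,0,0],0.03],[[0,0,0],[0,0,0],0.03],[[0,0,0],[0,0,0],0.03]]'

```text
time: 37.9
position: [0.4241, 0.0908, 0.096]
ee_rot: [[-0.995, 0.101, 0.001], [0.101, 0.995, 0.0], [-0.001, 0.0, -1.0]]
force: [-0.8, -1.3, 5.2]
grip_width: 0.0396
grasp_force: 30.0
```

Request:
move_arm --deltas '[[[0,0,0.005],[0,0,0],0.03],[[0,0,0.025],[0,0,0],0.03],[[0,0,0.04],[0,0,0],0.03],[[0.015,0.013,0.035],[0,0,0],0.03],[[0.028,0.0245,0.019],[0,0,0],0.03],[[0.03,0.026,0],[0,0,0],0.03],[[0.03,0.026,0],[0,0,0],0.03],[[0.03,0.026,0],[0,0,0],0.03]]'

```text
time: 38.7
position: [0.5578, 0.2066, 0.2196]
ee_rot: [[-0.995, 0.101, -0.001], [0.101, 0.995, -0.001], [0.0, -0.001, -1.0]]
force: [0.7, 0.3, -1.6]
grip_width: 0.0395
grasp_force: 30.0
```

Request:
move_arm --deltas '[[[0.03,0.026,0],[0,0,0],0.03],[[0.03,0.026,0],[0,0,0],0.03],[[0.025,0.022,0],[0,0,0],0.03],[[0.015,0.0125,0],[0,0,0],0.03],[[0,0,0],[0,0,0],0.03],[[0,0,0],[0,0,0],0.03],[[0,0,0],[0,0,0],0.03],[[0,0,0],[0,0,0],0.03]]'

```text
time: 39.5
position: [0.6565, 0.2916, 0.2199]
ee_rot: [[-0.995, 0.101, -0.0], [0.101, 0.995, -0.001], [-0.0, -0.001, -1.0]]
force: [0.1, -1.0, -1.3]
grip_width: 0.0401
grasp_force: 30.0
```

```bash
python3 -c "
from ov import *
b=look('tray_long',(.5,.3093,-.103))
look('core_slim',ST['position'][:2].tolist()+[0.],z0=ST['position'][2]-.096)
pic('wrist','w11');im=cv2.imread('pics/w11.png');p=(.5,.3093,-.103)
box(im,p,(0,255,0),.012,.1075,.035,0);box(im,p,(255,0,0),.012,.03,.03,.0725);cv2.imwrite('pics/w11o.png',im)"
```

```text
tray_long [0.505  0.3085] -5.9 cost 0.338 conf 0.69 [290.   2. 366. 145.]
tcp [0.6565 0.2916 0.2199] yaw y 84.19
core_slim [0.6447 0.2923] -5.0 cost 0.307 conf 0.63 [284. 208. 362. 323.]
tcp [0.6567 0.2918 0.22  ] yaw y 84.19
```

View pics/w11o.png

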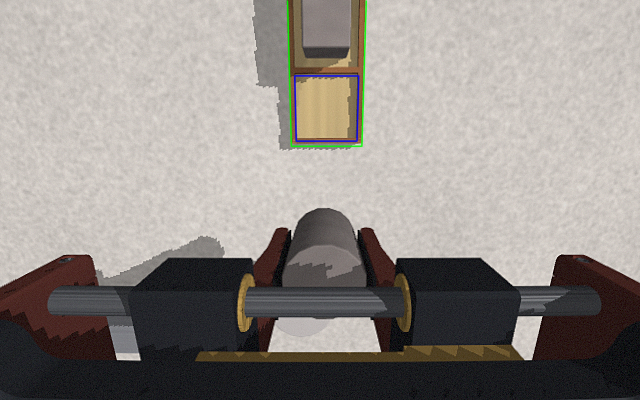

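The overlay fits, with the short bay at (326,107) and the bar seated. Placing the slim core.

Request:
move_arm --deltas '[[[-0.015,0.002,0],[0,0,0],0.03],[[-0.03,0.004,0],[0,0,0],0.03],[[-0.03,0.003,0],[0,0,0],0.03],[[-0.0096,0.001,-0.015],[0,0,0],0.03],[[0,0,-0.035],[0,0,0],0.03],[[0,0,-0.035],[0,0,0],0.03],[[0,0,-0.02],[0,0,0],0.03],[[0,0,-0.01],[0,0,0],0.03]]'

```text
time: 40.55
position: [0.5715, 0.302, 0.1026]
ee_rot: [[-0.995, 0.101, -0.002], [0.101, 0.995, -0.001], [0.002, -0.002, -1.0]]
force: [-0.2, 0.9, -1.4]
grip_width: 0.0397
grasp_force: 30.0
```

Request:
move_arm --deltas '[[[0,0,-0.001],[0,0,0],0.03],[[0,0,-0.001],[0,0,0],0.03],[[0,0,-0.001],[0,0,0],0.03],[[0,0,-0.0005],[0,0,0],0.03],[[0,0,-0.0005],[0,0,0],0.03],[[0,0,0],[0,0,0],0.03],[[0,0,0],[0,0,0],0.03],[[0,0,0],[0,0,0],0.03]]'

```text
time: 41.35
position: [0.5725, 0.3027, 0.1011]
ee_rot: [[-0.995, 0.101, 0.001], [0.101, 0.995, 0.0], [-0.001, 0.0, -1.0]]
force: [-0.3, -1.1, 2.3]
grip_width: 0.0396
grasp_force: 30.0
```

Contact (about +4 N relative to hanging): release and lift clear.

Request:
move_arm --deltas '[[[0,0,0],[0,0,0],0.044],[[0,0,0],[0,0,0],0.05],[[0,0,0],[0,0,0],0.056],[[0,0,0],[0,0,0],0.06],[[0,0,0],[0,0,0],0.06],[[0,0,0.01],[0,0,0],0.06],[[0,0,0.035],[0,0,0],0.06],[[0,0,0.045],[0,0,0],0.06]]'

```text
time: 42.15
position: [0.5714, 0.3021, 0.1904]
ee_rot: [[-0.995, 0.1, -0.003], [0.1, 0.995, -0.001], [0.003, -0.002, -1.0]]
force: [0.5, 0.7, -0.6]
grip_width: 0.0597
grasp_force: 0.0
```

Request:
move_arm --deltas '[[[0,-0.01,0.04],[0,0,0],0.06],[[0,-0.03,0.03],[0,0,0],0.06],[[0,-0.035,0],[0,0,0],0.06],[[-0.01,-0.04,0],[0,0,0],0.06],[[-0.01,-0.04,0],[0,0,0],0.06],[[-0.01,-0.03,0],[0,0,0],0.06],[[0,-0.015,0],[0,0,0],0.06],[[0,0,0],[0,0,0],0.06]]'

```text
time: 42.95
position: [0.5425, 0.0999, 0.2613]
ee_rot: [[-0.995, 0.105, 0.001], [0.105, 0.995, -0.002], [-0.001, -0.002, -1.0]]
force: [-0.0, 0.5, -0.0]
grip_width: 0.0597
grasp_force: 0.0
```

```bash
python3 -c "
from h import *
a=pic('top','t12');b=pic('scene','s12')
m=np.vstack([cv2.resize(a[150:290,130:470],(800,329),interpolation=cv2.INTER_CUBIC),np.hstack([cv2.resize(b[245:335,400:520],(360,270),interpolation=cv2.INTER_CUBIC),cv2.resize(b[115:185,255:350],(366,270),interpolation=cv2.INTER_CUBIC),np.zeros((270,74,3),np.uint8)])])
cv2.imwrite('pics/m12.png',m[:,:,::-1])"
```

```text
(no output)
```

View pics/m12.png

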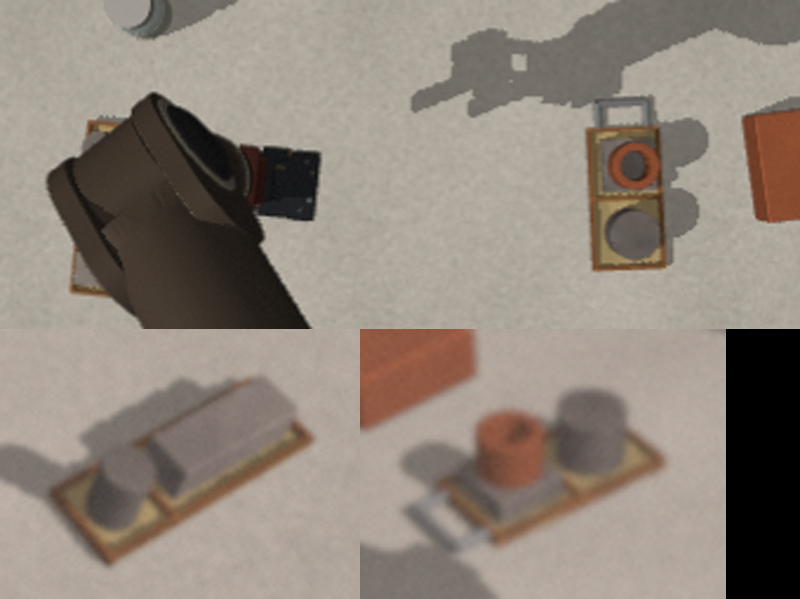

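The composite shows both kits made up. In the top view the pipe is at (634,165) on the slab and the thick core at (635,235); in the scene view the slim core is at (122,490) and the bar beside it. Next I check the pipe's centring and whether the slim core is upright.

```bash
python3 -c "
from fit import *
T=dict(pipe=(.55,-.333,.0,.029),core_slim=(.572,.302,0.,.005),slab=(.55,-.333,.03,.005),core_thick=(.468,-.333,0.,.005),bar=(.468,.3125,-.103,.005))
for c in('scene','top'):
    camera(c)
    for n,(x,y,a,z) in T.items():
        for r in trace(n,c)[:2]:
            m=np.array(r['pixels']).astype(np.uint8)
            if m.any():
                p,f=fit(n,{c:m},(x,y,a),z)
                if f<.6: print(c,n,np.round(p[:2],4),round(f,3))
print(proj('scene',[[.572,.302,.005],[.572,.302,.065]]))
s=state();print(s['time'])"
```

```text
scene pipe [ 0.5507 -0.331 ] 0.096
scene core_slim [0.5752 0.3027] 0.051
scene slab [ 0.5274 -0.3669] 0.196
scene slab [ 0.5495 -0.3312] 0.51
scene core_thick [ 0.4651 -0.3341] 0.136
scene bar [0.4673 0.3134] 0.09
top pipe [ 0.5528 -0.3321] 0.423
top core_thick [ 0.4689 -0.3336] 0.076
[[436.56104815 303.71990043]
 [442.51356268 289.48656589]]
43.65
```

```bash
python3 -c "
from station import *
print(hand_in())"
```

```text
the job is handed in; nothing more can be done
None
```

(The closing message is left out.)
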